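# Nest the handled sample pans and book the set in

### The arm

A 6-joint arm with a two-finger parallel gripper is mounted at the origin on the work surface. World frame = base frame: x ahead of the robot, y to its left, z up, the work surface at z = 0. Lengths are in m, angles in degrees, forces in N, time in s.
With the tool pointing down it reaches from about 0.35 to 0.875 m from the base axis. Payload 4.2 kg.
Tool frame: the origin (TCP) lies on the centre line of the jaws, within the pads' length; the fingertips stand 19 mm ahead of it and the grasp point (between the pads) is the TCP; z points along the fingers, y is the line along which they close (so a half turn about z gives the same grasp; the last joint's range is limited). The gripper opens to 87 mm and grips with 3 to 60 N. Pads are 19 mm wide; open, the fingers measure 117 mm over their backs; the gripper's body (75 mm by 190 mm) begins 51 mm behind the grasp point.
Start: joints at [-61.501, 22.042, 0.453, 0, -68.411, -14.817], TCP at [0.148, -0.607, 0.242] pointing down, gripper open.
Joint ranges: [-179.83, 179.83], [-69.29, 118.12], [-61.27, 80.66], [-181.25, 117.63], [-171.15, -9.14], [-177.46, 177.46]. Speed limits (degrees/s): [159.86, 159.86, 180, 180, 180, 180].

### API

Orientations are given as a 3x3 rotation matrix whose columns are the frame's x, y, z axes.
In Python, from station import sense, capture, finish_job, search_frame, masks_of gives the robot as it stands.
- The arm moves only by the tool drive_tool, never from a script. Its argument "rows" is a list of rows, each a list of 7 numbers: the opening in per cent of the stroke, from 0 (shut) to 100 (fully open), then the shift along the world's x, y, z in mm, then the turn, a rotation vector about the world's x, y, z in rad. In form: [[fingers, dx, dy, dz, wx, wy, wz], ...]. A call has 1 to 5 rows; each row shifts and turns the commanded pose from where the row before left it; what a row does not reach is not made up. A row lasts 1/12 s, in which the tool goes at most 41.7 mm and 7.16 degrees, less where a joint would pass 70% of its speed; a pose out of reach is approached as far as the arm can. A call is refused whole if a number of a shift passes 41.7 or a number of a turn 0.125, either way. A call with a gripper value outside its range is refused whole. The fingers move at their own pace and stop on an object; the grip force is fixed at half the most. Time passes only in rows, so rows that do not move let the fingers close. It gives the time, the measured TCP pose, the force, the opening and the grip force at its end, in the units of the state.
- sense(): the state, without advancing time (a new reading comes with each control period).
- capture(name): name is "side" or "top"; returns a dict with "frame" (480x640x3 uint8, red, green, blue), "z_map" (480x640 float32, m along the optical axis (not along the pixel's ray), 0 where there is no reading), "fx", "fy", "cx", "cy" (pixels), "distortion" ([k1, k2, p1, p2, k3] as OpenCV has them; the pictures are not rectified), "R" (3x3) and "t" (3): a world point X has camera coordinates R X + t. Camera axes: x right, y down, z forward; pixel columns grow to the right and rows downward; lengths in m; the calibration is good to about 2 mm. A picture is of the moment at which its call begins.
- finish_job(): hands the job in; it is judged then, once.
Trained networks look in a picture, given as the dict that the camera call returned (one of the last four; its "shot" number tells which), for a name from the list of things; names that differ only in an ending like _2 or _b are one class to them, and where a whole thing is asked for, a point or a joint stands for the part that bears it (a point fixed in the world has none). Each returns a list of dicts, best first, with "p" (0 to 1); they miss things now and then, are a little off and sometimes report something else, mostly with a low value. They report only what shows in the picture. A call takes as long as a camera call. They do not tell look-alikes from the thing itself.
- search_frame(label, picture): "xy" ([column, row] in pixels, amid what is visible of it).
- masks_of(label, picture): "region" (480x640 bool, what is visible of it) and "xy" ([column, row] in pixels, amid what is visible of it).
The state is a dict: "time_s": time; "joints": joint angles; "joint_velocities": joint speeds; "effort": joint torques, N m; "tcp_pos": TCP position; "ee_rot": TCP orientation; "wrist_force": force on the tool from outside, world axes, zero at the start; "moment": the same for the moment, N m; "gripper_width": opening from 0.0 (shut) to 1.0 (fully open); "gripper_force": force on a finger pad.
Only numpy, scipy, OpenCV 4.12 (cv2) and the standard library are available. Lean on these libraries where they do the work, as an engineer would, in place of code of your own. Each camera call takes 0.05 s, during which the arm holds its last target. There are 200 camera calls.

### The job

Put the sample-pan set away: stand the tin that is in the black-handled pan upright in the middle of the cork mat, then nest all the pans that are on the bench into the black-handled one, each flat on the floor of the next larger, with the handles fanned out so that their grip points are at least 8 cm from each other; leave the black-handled pan about where it stands. When the set is nested, take the bar-code reader, hold it square on to the label on the blue sign with its reading spot on the middle of the label, steady for two seconds, and lay it back in its cradle. Do not disturb the bottle, jar and can standing around.

Things in the scene. Friction and masses are not known exactly. Their poses are not given: they have to be found in the camera images.
- base_pan_mid (a point): Round straight-sided open steel pan, black handle, the largest, 0.45 kg; holds the tin at the start. Outer radius 66, height 50 to the rim, wall 3, floor 4 (mm). Point on its axis, 25 mm above its underside; z up, +x from the axis out along the handle. 
- base_pan_grip (a point): Grip point on the black handle, a level bar along +x, 12 wide, 14 high, ending 110 mm from the pan's axis, carried above the rim by a bracket; it spans 56 to 70 mm above the pan's underside. Point 92 mm out from the axis, 63 mm above the underside, mid-height of the bar; axes as the pan's.
- pan_red_mid (a point): Round straight-sided open steel pan, red handle, 0.16 kg (may be absent). Outer radius 55, height 48 to the rim, wall 3, floor 4 (mm). Point on its axis, 24 mm above its underside; z up, +x from the axis out along the handle. Fits into any larger pan, floor on floor, with 8 mm or more play all round; nested handles lie level with each other, so two pointing the same way collide.
- pan_red_grip (a point): Grip point on the red handle, a level bar along +x, 12 wide, 14 high, ending 110 mm from the pan's axis, carried above the rim by a bracket; it spans 54 to 68 mm above the pan's underside. Point 92 mm out from the axis, 61 mm above the underside, mid-height of the bar; axes as the pan's.
- pan_yellow_mid (a point): Round straight-sided open steel pan, yellow handle, 0.13 kg (may be absent). Outer radius 44, height 46 to the rim, wall 3, floor 4 (mm). Point on its axis, 23 mm above its underside; z up, +x from the axis out along the handle. Fits into any larger pan, floor on floor, with 8 mm or more play all round; nested handles lie level with each other, so two pointing the same way collide.
- pan_yellow_grip (a point): Grip point on the yellow handle, a level bar along +x, 12 wide, 14 high, ending 110 mm from the pan's axis, carried above the rim by a bracket; it spans 52 to 66 mm above the pan's underside. Point 92 mm out from the axis, 59 mm above the underside, mid-height of the bar; axes as the pan's.
- pan_blue_mid (a point): Round straight-sided open steel pan, blue handle, 0.10 kg, the smallest (may be absent). Outer radius 33, height 44 to the rim, wall 3, floor 4 (mm). Point on its axis, 22 mm above its underside; z up, +x from the axis out along the handle. Fits into any larger pan, floor on floor, with 8 mm or more play all round; nested handles lie level with each other, so two pointing the same way collide.
- pan_blue_grip (a point): Grip point on the blue handle, a level bar along +x, 12 wide, 14 high, ending 110 mm from the pan's axis, carried above the rim by a bracket; it spans 50 to 64 mm above the pan's underside. Point 92 mm out from the axis, 57 mm above the underside, mid-height of the bar; axes as the pan's.
- tin_mid (a point): Closed aluminium sample tin with a green lid, upright cylinder 94 high, 48 in diameter (lid, its top 16 mm, 51), 0.18 kg. Centre point, 47 mm above its underside; z up its axis. Stands in the base pan at the start.
- mat_top (a point): Fixed round cork mat on the bench, 110 in diameter, 4 thick. Point at the centre of its top.
- reader_mid (a point): Bar-code reader: a grey bar 150 long, 34 wide, 36 high with an orange band near its nose, 0.18 kg, centre of mass at the middle. Centre point; +x points along its length out of the nose (reading direction), z up. Starts in the cradle. Reads by itself, no trigger.
- reader_spot (a point): The reader's reading spot: a point fixed to the reader, straight ahead of its nose, 110 mm beyond the nose face and 185 mm from the reader's centre along its +x.
- cradle_seat (a point): Fixed black cradle: a slab 170 x 62 x 10 with a pair of cheeks near each end, standing 16 above the slab, 30 long (from 45 to 75 mm either side of the middle), 45 apart, 7 thick; the middle 90 mm is open for gripping the reader. x along its length. Point: where the centre of the seated reader belongs, 28 mm above the bench.
- label (a point): Bar-code label, 82 wide x 56 high, on a fixed blue sign board (110 wide, 198 high) that faces roughly toward the robot and leans back 0.25 rad from upright. Point at the label's centre, about 150 mm above the bench; +x points into the board, square to it (the way a reader held square on to it points), z up the board.
- water_bottle_mid (a point): Bystander: blue bottle with a black cap, diameter 68, height 190, centre point.
- gravel_jar_mid (a point): Bystander: amber jar with a steel lid, diameter 72, height 85, centre point.
- steel_can_mid (a point): Bystander: plain pale metal can, diameter 74, height 100, centre point.
There are look-alikes about, which are no part of the job. Of the things shaped like the part that bears reader_mid, the grey one is meant.

How it is judged (in metres and radians):
On the way, in this order (a step that is already met when the one before it is completed fails the run):
1. all pans present are nested in the black-handled pan, seated flat, with the handles fanned out (horizontal distance between each of pan_red_mid, pan_yellow_mid, pan_blue_mid and base_pan_mid below 0.03 m and z of pan_red_mid in the frame of base_pan_mid below 0.008 m and angle between each of pan_red_mid, pan_yellow_mid, pan_blue_mid's own z axis and vertical below 0.1 rad and z of pan_yellow_mid in the frame of base_pan_mid below 0.011 m and z of pan_blue_mid in the frame of base_pan_mid below 0.014 m and horizontal distance between base_pan_grip and pan_red_grip above 0.075 m and horizontal distance between each of base_pan_grip, pan_red_grip and pan_yellow_grip above 0.075 m and horizontal distance between each of base_pan_grip, pan_red_grip, pan_yellow_grip and pan_blue_grip above 0.075 m), for 0.5 s.
2. the reader is held steady, square on to the label, with its reading spot on it, for over a second (distance between reader_spot and label below 0.025 m and angle between the x axis of reader_mid and the x axis of label, either way round below 0.35 rad and linear speed of reader below 0.03 m/s and angular speed of reader below 0.2 rad/s), for 1.2 s.
At the end, for the whole second after the job is handed in: Pans present: level, seated floor on floor in the nest (5 mm), axes within 30 mm, handle grip points over 75 mm apart; black-handled pan within 60 mm of its start; tin upright on the mat within 40 mm of its middle; reader in its cradle within 20 mm and 0.15 rad; all at rest (all of step 1 and linear speed of each of pan_red, pan_yellow, pan_blue, tin, reader below 0.02 m/s and distance of base_pan_mid from where it was at the start of the episode below 0.06 m and horizontal distance between tin_mid and mat_top below 0.04 m and height (world z) of tin_mid below 0.056 m and angle between tin_mid's own z axis and vertical below 0.1 rad and horizontal distance between reader_mid and cradle_seat below 0.02 m and height (world z) of reader_mid below 0.033 m and angle between the x axis of reader_mid and the x axis of cradle_seat, either way round below 0.15 rad); the robot touches nothing.
It fails at once if the water bottle is pushed more than 30 mm (distance of water_bottle_mid from where it was at the start of the episode above 0.03 m).
It fails at once if the gravel jar is pushed more than 30 mm (distance of gravel_jar_mid from where it was at the start of the episode above 0.03 m).
It fails at once if the steel can is pushed more than 30 mm (distance of steel_can_mid from where it was at the start of the episode above 0.03 m).
Of pan_red, pan_yellow, pan_blue only 2 to 3 are there at a start; the rules pass over those that are not, and their reading is None.
At some moment in a run one of pan_red, pan_yellow, pan_blue may be knocked a few centimetres aside while the robot is not near it.
It also fails if it takes over 210 s, if anything falls off the work surface, if the arm or the gripper's body presses on something with over 40 N, if the wrist force passes 120 N, or if a joint passes its speed limit or range.

## Working session

There is one attempt and no reset: what is moved stays moved. The work goes in short steps, Python scripts to look and compute and a tool call to move; the robot and the scene stay as the last step left them, time stands still between calls to the robot, and variables do not carry over. Pictures are saved under pics/ and viewed, at most 14 in all, crops included, and the job is handed in when it is done.

Besides the shell and the picture viewer there is one more tool, called as name(argument=value, ...) on one line, values as JSON. drive_tool: Moves the arm, as the interface text tells. Its arguments: {"type":"object","properties":{"rows":{"type":"array"}},"required":["rows"]}

```bash
mkdir -p pics; ls
cat > h.py <<'E'
import numpy as np, cv2
from station import sense, capture, finish_job, search_frame, masks_of
def cloud(c):
    """world point per pixel (480x640x3), nan where no depth"""
    v,u=np.mgrid[0:480,0:640].astype(np.float32)
    K=np.array([[c['fx'],0,c['cx']],[0,c['fy'],c['cy']],[0,0,1]])
    n=cv2.undistortPoints(np.stack([u,v],-1).reshape(-1,1,2),K,np.array(c['distortion'])).reshape(480,640,2)
    z=np.where(c['z_map']>0,c['z_map'],np.nan)
    P=np.concatenate([n*z[...,None],z[...,None]],-1)
    return (P-np.array(c['t']))@np.array(c['R'])
def save(c,name,box=None,s=1):
    im=c['frame'][...,::-1]
    if box: im=im[box[1]:box[3],box[0]:box[2]]
    cv2.imwrite(f'pics/{name}.png',cv2.resize(im,None,fx=s,fy=s,interpolation=cv2.INTER_CUBIC))
E
python3 - <<'E'
from h import *
for n in('top','side'):
    c=capture(n); save(c,n+'0'); np.savez('/tmp/'+n,P=cloud(c),f=c['frame'])
    print(n,-np.array(c['R']).T@c['t'])
    P=cloud(c)
    for l in 'base_pan_mid pan_red_mid pan_yellow_mid pan_blue_mid tin_mid mat_top reader_mid cradle_seat label water_bottle_mid gravel_jar_mid steel_can_mid'.split():
        for d in search_frame(l,c)[:3]:
            x,y=map(int,np.round(d['xy'])); print(l,round(d['p'],2),(x,y),np.round(P[y,x],3))
print(sense())
E
```

```text
pics
top [ 0.42960359 -0.10181291  1.43080874]
base_pan_mid 0.68 (310, 238) [ 0.536 -0.098  0.102]
pan_red_mid 0.64 (162, 268) [0.462 0.367 0.008]
pan_yellow_mid 0.76 (228, 260) [0.482 0.16  0.007]
pan_yellow_mid 0.3 (132, 208) [0.64  0.426 0.1  ]
pan_blue_mid 0.68 (155, 268) [0.463 0.389 0.008]
tin_mid 0.56 (304, 241) [ 0.528 -0.08   0.1  ]
reader_mid 0.98 (455, 280) [ 0.401 -0.538  0.034]
reader_mid 0.96 (478, 218) [ 0.589 -0.619  0.037]
reader_mid 0.71 (397, 267) [ 0.445 -0.36   0.047]
cradle_seat 0.91 (389, 268) [ 0.443 -0.341  0.012]
label 0.67 (278, 158) [ 0.775 -0.01   0.114]
label 0.6 (397, 265) [ 0.451 -0.361  0.043]
label 0.39 (159, 268) [0.463 0.377 0.006]
water_bottle_mid 0.67 (352, 173) [ 0.719 -0.225  0.137]
gravel_jar_mid 0.62 (427, 212) [ 0.605 -0.448  0.091]
steel_can_mid 0.96 (136, 207) [0.642 0.413 0.102]
side [ 0.92384031 -1.14133395  0.98175045]
base_pan_mid 0.88 (334, 260) [ 0.544 -0.096  0.015]
pan_yellow_mid 0.7 (343, 203) [0.469 0.212 0.016]
pan_blue_mid 0.85 (356, 180) [0.477 0.342 0.041]
tin_mid 0.95 (330, 247) [ 0.534 -0.103  0.071]
tin_mid 0.43 (336, 259)
[... 695 characters left out ...]
447e+01, -1.48155321e+01]), 'joint_velocities': array([-0.01185165, -0.01954475, -0.00340712, -0.09031621, -0.10236864,
       -0.00052483]), 'effort': array([ 5.59963410e-04, -3.90471089e+01,  1.87627012e+01,  4.22479749e+00,
        1.54958951e-02, -2.03288266e-05]), 'tcp_pos': array([ 0.14786089, -0.60725423,  0.24153298]), 'ee_rot': array([[-9.71620921e-01, -2.36543411e-01,  9.06447795e-06],
       [-2.36543411e-01,  9.71620921e-01,  5.21907704e-06],
       [-1.00417747e-05,  2.92682191e-06, -1.00000000e+00]]), 'wrist_force': array([-0.21329723,  0.39713023,  0.20238097]), 'moment': array([ 0.01193023, -0.03151626,  0.01929302]), 'gripper_force': 0.0, 'gripper_width': 0.9979945875818469}
```

View pics/top0.png

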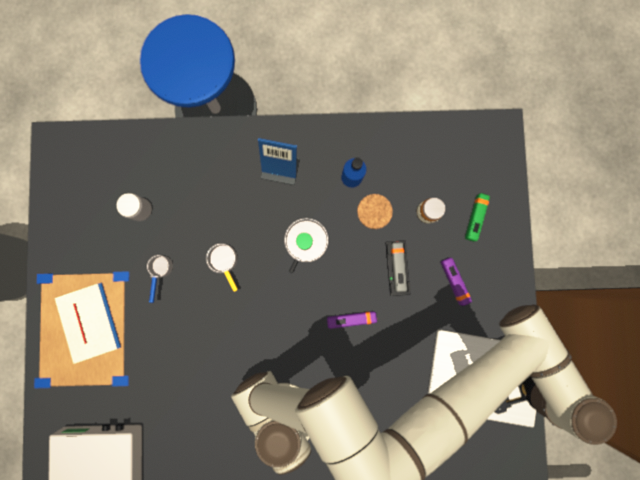

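View pics/side0.png

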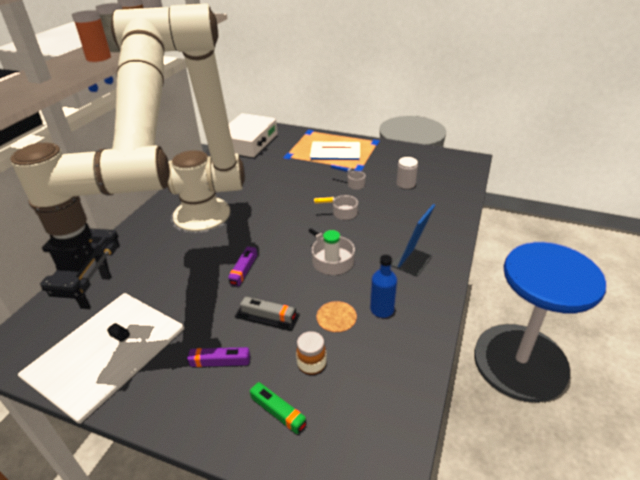

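Top view: base pan (306,240) holding the green-lidded tin (304,241), yellow pan (222,258), blue pan (158,266), no red pan visible. The mat is at (375,211), bottle (354,172), jar (432,210), can (130,206) and sign (278,158).
Reader candidates in the top view: grey (398,267) lying in the black cradle, purple (455,280), purple (352,320), green (478,218). The grey one in the cradle fits the description. I'll confirm it in a crop and measure everything.

```bash
cat >> h.py <<'E'
from scipy.optimize import least_squares
PAN={'base':(66,50,63),'yellow':(44,46,59),'blue':(33,44,57)}
def circ(q,r,g):
    s=least_squares(lambda c:np.hypot(*(q-c).T)-r,g,loss='soft_l1',f_scale=.003); return s.x,np.median(abs(s.fun))
def pan(P,name,g,z0=0.):
    """rim circle fit and handle direction, from top cloud"""
    R,h,gz=[a/1000 for a in PAN[name]]; g=np.array(g,float)
    for k in range(3):
        d=np.hypot(P[...,0]-g[0],P[...,1]-g[1]); z=P[...,2]-z0
        m=(abs(z-h)<.006)&(abs(d-R)<(.03 if k==0 else .01)); g,e=circ(P[m][:,:2],R-.0015,g)
    m=(abs(z-gz-.003)<.008)&(d>R+.006)&(d<.118)
    q=P[m]; a=np.median(q[:,:2],0)-g if len(q) else np.zeros(2)
    return g,np.degrees(np.arctan2(a[1],a[0])),e,len(q),np.linalg.norm(a),(np.median(q[:,2]) if len(q) else 0)
E
python3 - <<'E'
from h import *
c=capture('top'); P=cloud(c); S=np.load('/tmp/side.npz')['P']; print(c['fx'],np.nanmedian(P[300:320,200:210,2]))
save(c,'crop_reader',(320,170,520,350),4)
for n,g in(('base',(.535,-.085)),('yellow',(.482,.172)),('blue',(.463,.375))): print(n,pan(P,n,g))
d=np.hypot(P[...,0]-.535,P[...,1]+.08); q=P[(abs(P[...,2]-.098)<.006)&(d<.06)]; print('tin',circ(q[:,:2],.017,q[:,:2].mean(0)),q.mean(0),len(q))
for n,g,h in(('bottle',(.72,-.235),.19),('jar',(.605,-.455),.085),('can',(.642,.413),.1)):
    d=np.hypot(P[...,0]-g[0],P[...,1]-g[1]); q=P[(abs(P[...,2]-h)<.008)&(d<.06)]; print(n,q[:,:2].min(0),q[:,:2].max(0))
m=c['frame'].astype(int); r,gg,b=m[...,0],m[...,1],m[...,2]
o=(r>b+50)&(abs(P[...,2]-.004)<.006)&(np.hypot(P[...,0]-.63,P[...,1]+.3)<.08); q=P[o]; print('mat',q.min(0),q.max(0),q.mean(0),o.sum())
# reader top
for nm,Q in(('top',P),('side',S)):
    o=(abs(Q[...,2]-.046)<.007)&(abs(Q[...,0]-.45)<.1)&(abs(Q[...,1]+.36)<.04); q=Q[o][:,:2].astype(np.float32)
    print('reader',nm,cv2.minAreaRect(q),q.mean(0),o.sum(),np.median(Q[o][:,2]))
# board plane and label in both
for nm in('top','side'):
    if nm=='side': c=capture('side');P=cloud(c)
    k=max(masks_of('label',c),key=lambda d:d['p']); q=P[k['region']]; q=q[np.isfinite(q[:,0])]; q=q[(q[:,0]>.7)]
    ce=np.median(q,0); 
    q=q[np.linalg.norm(q-ce,axis=1)<.06]; u,s,v=np.linalg.svd(q-q.mean(0)); print('label',nm,k['p'],k['xy'],q.mean(0),len(q),v[2],s)
E
```

```text
454.5611388126024 0.000754166945210466
base (array([ 0.53687786, -0.08607638]), np.float64(153.76285978223302), np.float64(0.0007781989805893189), 45, np.float64(0.09285330895889712), np.float64(0.0702351445434671))
yellow (array([0.4885779 , 0.17592154]), np.float64(-154.01597109357186), np.float64(0.0009690128311715465), 84, np.float64(0.07976989822777827), np.float64(0.06553857913722513))
blue (array([0.46985739, 0.36875221]), np.float64(173.6712283325503), np.float64(0.0008552361792434782), 106, np.float64(0.07687979285807409), np.float64(0.06343784345867376))
tin (array([ 0.53020333, -0.08079547]), np.float64(0.004697648592767662)) [ 0.53011444 -0.08045355  0.09865745] 220
bottle [ 0.72115485 -0.24873853] [ 0.75138888 -0.22014184]
jar [ 0.58729826 -0.50211309] [ 0.64825425 -0.43944207]
can [0.61708612 0.40116479] [0.68593816 0.47094348]
mat [ 0.56978337 -0.36058617 -0.00174704] [ 0.67972077 -0.24843232  0.00999145] [ 0.62440983 -0.30420751  0.00470333] 910
reader top ((0.4473338723182678, -0.36733710765838623), (0.15019434690475464, 0.03505517914891243), 2.47087025642395) [ 0.44759634 -0.36629373] 531 0.046509930435420906
reader side ((0.44660621881484985, -0.3679955005645752), (0.1513439416885376, 0.038748785853385925), 3.36019229888916) [ 0.44864917 -0.36993137] 559 0.04706679865938606
label top 0.83 [276.1, 159.0] [ 0.77545548 -0.00988936  0.12534518] 603 [-0.94939632  0.21441487  0.22950574] [0.76562337 0.7119518  0.03728329]
label side 0.89 [416.2, 236.6] [ 0.77416129 -0.03639124  0.12509799] 185 [-0.93425477  0.25458998  0.24970375] [0.41620089 0.37121289 0.02238392]
```

View pics/crop_reader.png

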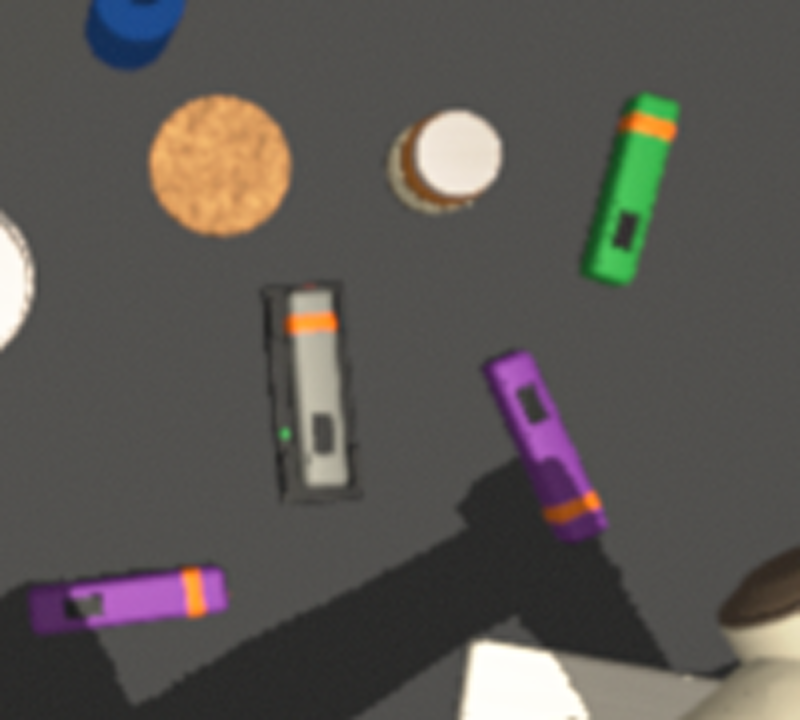

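The crop confirms it: the grey bar sits in the black cradle with its orange band toward the top of the picture (nose near +x, yaw about +3°). The other readers are purple or green. No red pan is present. I'll start with the tin.

drive_tool(rows=[[100,24,33,0,0,0,0],[100,24,33,0,0,0,0],[100,24,33,0,0,0,0],[100,24,33,0,0,0,0],[100,24,33,0,0,0,0]])

```text
time_s: 1.92
tcp_pos: [0.2685, -0.4407, 0.2417]
ee_rot: [[-0.972, -0.236, 0.0], [-0.236, 0.972, -0.0], [-0.0, -0.0, -1.0]]
wrist_force: [1.9, 0.0, 0.0]
gripper_width: 0.999
gripper_force: 0.0
```

drive_tool(rows=[[100,24,33,0,0,0,0],[100,24,33,0,0,0,0],[100,24,33,0,0,0,0],[100,24,33,0,0,0,0],[100,24,33,0,0,0,0]])

```text
time_s: 2.33
tcp_pos: [0.3887, -0.2755, 0.242]
ee_rot: [[-0.972, -0.237, 0.001], [-0.237, 0.972, -0.0], [-0.001, -0.001, -1.0]]
wrist_force: [0.8, 0.2, 0.1]
gripper_width: 0.999
gripper_force: 0.0
```

drive_tool(rows=[[100,24,33,0,0,0,0],[100,24,33,0,0,0,0],[100,24,33,0,0,0,0],[100,24,33,0,0,0,0],[100,24,33,0,0,0,0]])

```text
time_s: 2.75
tcp_pos: [0.5087, -0.1103, 0.242]
ee_rot: [[-0.972, -0.237, 0.001], [-0.237, 0.972, -0.0], [-0.001, -0.0, -1.0]]
wrist_force: [-0.3, 0.1, -0.7]
gripper_width: 1.003
gripper_force: 0.0
```

drive_tool(rows=[[100,22,31,0,0,0,0],[100,0,0,0,0,0,0],[100,0,0,0,0,0,0]])

```text
time_s: 3.0
tcp_pos: [0.5307, -0.0796, 0.2412]
ee_rot: [[-0.971, -0.24, -0.001], [-0.24, 0.971, -0.0], [0.001, 0.0, -1.0]]
wrist_force: [-0.1, -0.1, 0.5]
gripper_width: 1.004
gripper_force: 0.0
```

Run:
```python
from h import *
c=capture('side'); P=cloud(c)
k=max(masks_of('label',c),key=lambda d:d['p']); f=c['frame'].astype(int)
c2=capture('top'); save(c2,'lab_t',(240,120,320,200),6)
for nm,cc in(('top',c2),('side',c)):
    Q=cloud(cc); f=cc['frame'].astype(int)
    near=(np.hypot(Q[...,0]-.775,Q[...,1]+.015)<.09)&(Q[...,2]>.05)&(Q[...,2]<.22)
    w=near&(f[...,0]>110); q=Q[w]; b=Q[near&(f[...,2]>f[...,0]+20)]
    print(nm,'white',q.min(0),q.max(0),(q.min(0)+q.max(0))/2,len(q),'board',b.min(0),b.max(0),len(b))
    v=np.linalg.svd(Q[near]-Q[near].mean(0),full_matrices=False)[2]; print(v[2])
    ys,xs=np.where(w); print(xs.min(),xs.max(),ys.min(),ys.max())
```

```text
top white [ 0.76729317 -0.05144782  0.11725817] [0.79818213 0.03191575 0.18343629] [ 0.78273765 -0.00976604  0.15034723] 236 board [ 0.744873   -0.06662237  0.05026153] [0.81172033 0.04642255 0.20265499] 690
[-0.94357727  0.21550877  0.25143169]
263 291 145 159Traceback (most recent call last):
  File "<stdin>", line 9, in <module>
    return umr_minimum(a, axis, None, out, keepdims, initial, where)
ValueError: zero-size array to reduction operation minimum which has no identity
```

drive_tool(rows=[[100,0,-1,-40,0,0,0],[100,0,0,-40,0,0,0],[100,0,0,-40,0,0,0],[100,0,0,-34,0,0,0],[100,0,0,0,0,0,0]])

```text
time_s: 3.57
tcp_pos: [0.5241, -0.0838, 0.0815]
ee_rot: [[-0.972, -0.233, -0.014], [-0.233, 0.973, -0.0], [0.014, 0.003, -1.0]]
wrist_force: [-0.6, -0.4, -1.0]
gripper_width: 0.998
gripper_force: 0.0
```

drive_tool(rows=[[0,0,0,0,0,0,0],[0,0,0,0,0,0,0],[0,0,0,0,0,0,0],[0,0,0,0,0,0,0],[0,0,0,0,0,0,0]])

```text
time_s: 3.98
tcp_pos: [0.5309, -0.0822, 0.0895]
ee_rot: [[-0.972, -0.237, 0.004], [-0.237, 0.972, 0.0], [-0.004, -0.0, -1.0]]
wrist_force: [0.2, 1.0, 0.8]
gripper_width: 0.706
gripper_force: 0.0
```

drive_tool(rows=[[0,0,0,0,0,0,0],[0,0,0,0,0,0,0]])

```text
time_s: 4.15
tcp_pos: [0.5303, -0.0821, 0.0885]
ee_rot: [[-0.972, -0.237, 0.002], [-0.237, 0.972, 0.0], [-0.002, -0.0, -1.0]]
wrist_force: [0.1, 1.1, 3.4]
gripper_width: 0.575
gripper_force: 30.0
```

drive_tool(rows=[[0,0,0,20,0,0,0],[0,0,0,35,0,0,0],[0,0,0,35,0,0,0],[0,0,0,20,0,0,0],[0,0,0,5,0,0,0]])

```text
time_s: 4.57
tcp_pos: [0.5319, -0.0822, 0.2069]
ee_rot: [[-0.971, -0.237, 0.008], [-0.237, 0.971, 0.0], [-0.008, -0.002, -1.0]]
wrist_force: [0.9, 0.2, -0.4]
gripper_width: 0.568
gripper_force: 30.0
```

drive_tool(rows=[[0,8,-18,0,0,0,0],[0,14,-34,0,0,0,0],[0,14,-34,0,0,0,0],[0,14,-34,0,0,0,0],[0,14,-34,0,0,0,0]])

```text
time_s: 4.98
tcp_pos: [0.5935, -0.2373, 0.2008]
ee_rot: [[-0.972, -0.237, -0.003], [-0.237, 0.972, 0.001], [0.002, 0.002, -1.0]]
wrist_force: [0.8, 0.8, -0.8]
gripper_width: 0.574
gripper_force: 30.0
```

drive_tool(rows=[[0,14,-34,0,0,0,0],[0,10,-20,0,0,0,0],[0,6,-14,0,0,0,0],[0,0,0,0,0,0,0],[0,0,0,0,0,0,0]])

```text
time_s: 5.4
tcp_pos: [0.623, -0.3045, 0.1999]
ee_rot: [[-0.972, -0.235, -0.004], [-0.235, 0.972, 0.002], [0.003, 0.003, -1.0]]
wrist_force: [-0.6, 0.4, -0.8]
gripper_width: 0.571
gripper_force: 30.0
```

drive_tool(rows=[[0,0,0,-20,0,0,0],[0,0,0,-30,0,0,0],[0,0,0,-25,0,0,0],[0,0,0,-15,0,0,0],[0,0,0,-10,0,0,0]])

```text
time_s: 5.82
tcp_pos: [0.6219, -0.3023, 0.0994]
ee_rot: [[-0.971, -0.237, -0.005], [-0.237, 0.971, 0.002], [0.004, 0.003, -1.0]]
wrist_force: [0.5, 0.5, -1.2]
gripper_width: 0.576
gripper_force: 30.0
```

drive_tool(rows=[[0,0,0,0,0,0,0],[0,0,0,0,0,0,0]])

```text
time_s: 5.98
tcp_pos: [0.6239, -0.3036, 0.1027]
ee_rot: [[-0.971, -0.238, -0.0], [-0.238, 0.971, -0.0], [0.0, -0.0, -1.0]]
wrist_force: [-0.0, 0.1, -1.3]
gripper_width: 0.572
gripper_force: 30.0
```

drive_tool(rows=[[0,0,0,-7,0,0,0],[0,0,0,-5,0,0,0],[0,0,0,-2,0,0,0],[0,0,0,0,0,0,0],[0,0,0,0,0,0,0]])

```text
time_s: 6.4
tcp_pos: [0.624, -0.3043, 0.0889]
ee_rot: [[-0.972, -0.236, 0.001], [-0.236, 0.972, -0.0], [-0.0, -0.0, -1.0]]
wrist_force: [0.1, -0.2, -0.4]
gripper_width: 0.572
gripper_force: 30.0
```

drive_tool(rows=[[100,0,0,0,0,0,0],[100,0,0,0,0,0,0],[100,0,0,0,0,0,0],[100,0,0,0,0,0,0],[100,0,0,10,0,0,0]])

```text
time_s: 6.82
tcp_pos: [0.6226, -0.3038, 0.0968]
ee_rot: [[-0.972, -0.236, -0.004], [-0.236, 0.972, 0.002], [0.003, 0.002, -1.0]]
wrist_force: [-0.2, 0.3, -1.8]
gripper_width: 0.869
gripper_force: 0.0
```

drive_tool(rows=[[100,0,0,30,0,0,0],[100,0,0,40,0,0,0],[100,0,0,40,0,0,0],[100,0,0,40,0,0,0],[100,0,0,0,0,0,0]])

```text
time_s: 7.23
tcp_pos: [0.6274, -0.3064, 0.2611]
ee_rot: [[-0.971, -0.238, 0.018], [-0.238, 0.971, -0.009], [-0.016, -0.013, -1.0]]
wrist_force: [0.9, -0.8, 2.5]
gripper_width: 0.996
gripper_force: 0.0
```

drive_tool(rows=[[100,-17,35,0,0,0,0.1],[100,-17,35,0,0,0,0.1],[100,-17,35,0,0,0,0.015],[100,-17,35,0,0,0,0],[100,-17,35,0,0,0,0]])

```text
time_s: 7.65
tcp_pos: [0.5379, -0.128, 0.2493]
ee_rot: [[-0.899, -0.438, 0.001], [-0.438, 0.899, -0.0], [-0.001, -0.001, -1.0]]
wrist_force: [0.2, 0.5, -0.2]
gripper_width: 0.997
gripper_force: 0.0
```

drive_tool(rows=[[100,-17,35,0,0,0,0],[100,-17,35,0,0,0,0],[100,-17,35,0,0,0,0],[100,-17,35,0,0,0,0],[50,-17,35,0,0,0,0]])

```text
time_s: 8.07
tcp_pos: [0.4529, 0.0471, 0.2495]
ee_rot: [[-0.899, -0.438, 0.002], [-0.438, 0.899, 0.001], [-0.002, -0.0, -1.0]]
wrist_force: [1.0, 1.4, -0.1]
gripper_width: 0.973
gripper_force: 0.0
```

drive_tool(rows=[[50,-17,35,0,0,0,0],[50,-17,35,0,0,0,0],[50,-14,20,0,0,0,0],[50,0,0,0,0,0,0],[50,0,0,0,0,0,0]])

```text
time_s: 8.48
tcp_pos: [0.4055, 0.1368, 0.2495]
ee_rot: [[-0.897, -0.441, 0.002], [-0.441, 0.897, 0.001], [-0.002, 0.0, -1.0]]
wrist_force: [0.3, -0.2, -0.1]
gripper_width: 0.631
gripper_force: 0.0
```

Run:
```python
from h import *
print(sense()['tcp_pos'])
c=capture('top'); P=cloud(c); save(c,'t1')
for n,g in(('base',(.537,-.086)),('yellow',(.4886,.176)),('blue',(.47,.369))): print(n,pan(P,n,g))
q=P[(abs(P[...,2]-.098)<.006)&(np.hypot(P[...,0]-.624,P[...,1]+.304)<.06)]; print('tin',q.min(0),q.max(0),q.mean(0))
```

```text
[0.40547954 0.13675031 0.24950382]
base (array([ 0.53693276, -0.08606047]), np.float64(153.05908521106605), np.float64(0.0007949466792358667), 47, np.float64(0.0904675364384324), np.float64(0.0701147997520777))
yellow (array([0.48826509, 0.17607697]), np.float64(0.0), np.float64(0.0010518749032235215), 0, np.float64(0.0), 0)
blue (array([0.46992527, 0.36850274]), np.float64(172.44536802167903), np.float64(0.0010510564930317177), 85, np.float64(0.06537736236492286), np.float64(0.06392844341055001))
tin [ 0.59936809 -0.32622285  0.09216058] [ 0.64782365 -0.27791608  0.10370628] [ 0.62414247 -0.30176467  0.09833339]
```

View pics/t1.png

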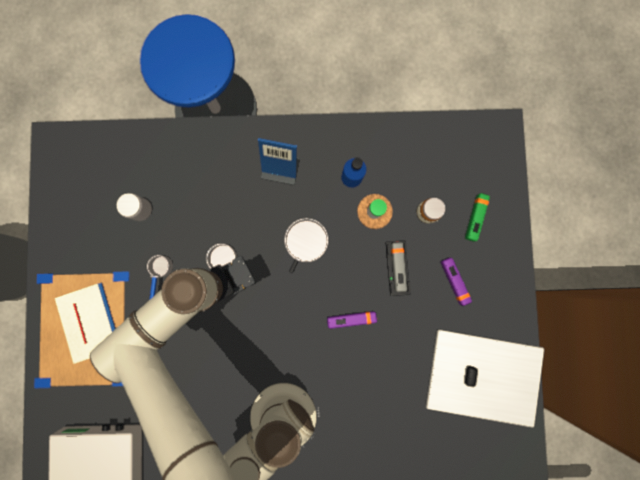

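The tin stands on the mat at (377,208), and the pans are unmoved. I'll grasp the yellow handle now.

drive_tool(rows=[[50,0,-1,-30,0,0,0],[50,0,0,-40,0,0,0],[50,0,0,-40,0,0,0],[50,0,0,-30,0,0,0],[50,0,0,-20,0,0,0]])

```text
time_s: 8.95
tcp_pos: [0.4051, 0.1326, 0.0859]
ee_rot: [[-0.9, -0.436, -0.003], [-0.436, 0.9, -0.002], [0.004, -0.001, -1.0]]
wrist_force: [-0.7, 0.4, -0.2]
gripper_width: 0.5
gripper_force: 0.0
```

drive_tool(rows=[[50,0,0,-15,0,0,0],[50,0,0,-10,0,0,0],[50,0,0,-6,0,0,0],[50,0,0,0,0,0,0],[50,0,0,0,0,0,0]])

```text
time_s: 9.37
tcp_pos: [0.4065, 0.1344, 0.0577]
ee_rot: [[-0.899, -0.437, 0.0], [-0.437, 0.899, -0.0], [-0.0, -0.0, -1.0]]
wrist_force: [1.0, -0.1, 0.3]
gripper_width: 0.5
gripper_force: 0.0
```

drive_tool(rows=[[0,0,0,0,0,0,0],[0,0,0,0,0,0,0],[0,0,0,0,0,0,0],[0,0,0,0,0,0,0],[0,0,0,0,0,0,0]])

```text
time_s: 9.78
tcp_pos: [0.406, 0.1349, 0.0579]
ee_rot: [[-0.899, -0.439, 0.001], [-0.439, 0.899, 0.001], [-0.001, 0.0, -1.0]]
wrist_force: [0.4, 0.3, 0.7]
gripper_width: 0.205
gripper_force: 0.1
```

drive_tool(rows=[[0,0,0,0,0,0,0],[0,0,0,0,0,0,0],[0,0,0,0,0,0,0]])

```text
time_s: 10.03
tcp_pos: [0.4059, 0.1348, 0.0577]
ee_rot: [[-0.899, -0.438, 0.0], [-0.438, 0.899, 0.0], [-0.0, -0.0, -1.0]]
wrist_force: [-0.1, -0.6, 1.9]
gripper_width: 0.135
gripper_force: 29.9
```

drive_tool(rows=[[0,0,0,8,0,0,0],[0,0,0,20,0,0,0],[0,0,0,30,0,0,0],[0,0,0,30,0,0,0],[0,0,0,22,0,0,0]])

```text
time_s: 10.45
tcp_pos: [0.4059, 0.1348, 0.17]
ee_rot: [[-0.899, -0.439, 0.001], [-0.439, 0.899, 0.001], [-0.002, 0.0, -1.0]]
wrist_force: [1.0, 0.1, -1.2]
gripper_width: 0.13
gripper_force: 29.9
```

drive_tool(rows=[[0,4,-10,0,0,0,0.05],[0,8,-25,0,0,0,0.07],[0,10,-33,0,0,0,0.07],[0,10,-33,0,0,0,0.07],[0,10,-33,0,0,0,0.07]])

```text
time_s: 10.87
tcp_pos: [0.4474, -0.0006, 0.1679]
ee_rot: [[-0.705, -0.709, -0.001], [-0.709, 0.705, 0.0], [0.0, 0.0, -1.0]]
wrist_force: [0.5, 0.1, -1.8]
gripper_width: 0.136
gripper_force: 30.0
```

drive_tool(rows=[[0,10,-33,0,0,0,0.07],[0,10,-33,0,0,0,0.07],[0,10,-33,0,0,0,0.07],[0,10,-33,0,0,0,0.06],[0,8,-25,0,0,0,0.05]])

```text
time_s: 11.28
tcp_pos: [0.4957, -0.1586, 0.1676]
ee_rot: [[-0.449, -0.894, -0.001], [-0.894, 0.449, -0.0], [0.001, 0.001, -1.0]]
wrist_force: [0.5, 0.5, -0.9]
gripper_width: 0.135
gripper_force: 30.0
```

drive_tool(rows=[[0,4,-14,0,0,0,0.05],[0,0,0,0,0,0,0],[0,0,0,0,0,0,0],[0,0,0,0,0,0,0]])

```text
time_s: 11.62
tcp_pos: [0.4991, -0.1698, 0.1674]
ee_rot: [[-0.406, -0.914, -0.001], [-0.914, 0.406, 0.0], [0.0, 0.001, -1.0]]
wrist_force: [0.2, 0.4, -1.1]
gripper_width: 0.134
gripper_force: 29.9
```

Run:
```python
from h import *
s=sense();print(s['tcp_pos'],s['ee_rot'][:,0])
c=capture('side'); save(c,'s1',(250,170,450,320),4); 
c=capture('top'); P=cloud(c)
g=s['tcp_pos'][:2]+.092*s['ee_rot'][:2,0]*np.sign(-s['ee_rot'][0,0])*-1
print('guess',g)
for g in (g,(.537,-.086)):
  d=np.hypot(P[...,0]-g[0],P[...,1]-g[1]); m=(d<.06)&(P[...,2]>.12)&(P[...,2]<.2); q=P[m]; print(len(q),q.min(0),q.max(0),q.mean(0))
```

```text
[ 0.49914066 -0.16982013  0.16741046] [-4.05709469e-01 -9.14002085e-01  1.25145941e-04]
guess [ 0.53646593 -0.08573194]
16 [ 0.57692525 -0.10248842  0.14927483] [ 0.58072078 -0.07146738  0.16025935] [ 0.57848601 -0.08697016  0.15491933]
16 [ 0.57692525 -0.10248842  0.14927483] [ 0.58072078 -0.07146738  0.16025935] [ 0.57848601 -0.08697016  0.15491933]
```

View pics/s1.png

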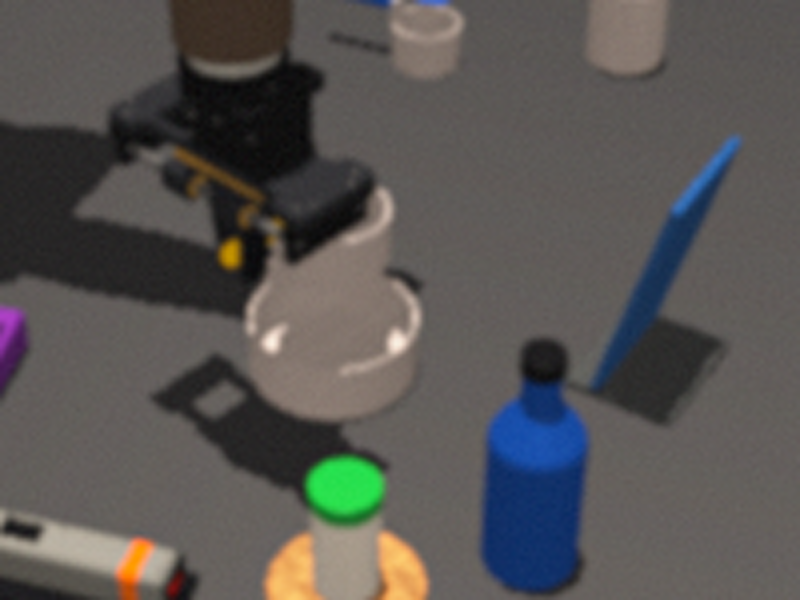

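The yellow pan hangs level above the base pan, with its far rim where I expected it. I'll lower it in.

drive_tool(rows=[[0,0,0,-10,0,0,0],[0,0,0,-20,0,0,0],[0,0,0,-20,0,0,0],[0,0,0,-20,0,0,0],[0,0,0,-14,0,0,0]])

```text
time_s: 12.13
tcp_pos: [0.4985, -0.1693, 0.0814]
ee_rot: [[-0.405, -0.915, -0.003], [-0.915, 0.405, 0.001], [0.001, 0.003, -1.0]]
wrist_force: [0.2, 0.4, -1.6]
gripper_width: 0.132
gripper_force: 29.9
```

drive_tool(rows=[[0,0,0,-8,0,0,0],[0,0,0,-6,0,0,0],[0,0,0,-4,0,0,0],[0,0,0,-2,0,0,0],[0,0,0,0,0,0,0]])

```text
time_s: 12.55
tcp_pos: [0.5001, -0.1701, 0.0637]
ee_rot: [[-0.405, -0.914, 0.0], [-0.914, 0.405, -0.0], [-0.0, -0.0, -1.0]]
wrist_force: [-0.4, 0.5, -1.4]
gripper_width: 0.134
gripper_force: 29.9
```

drive_tool(rows=[[0,0,0,-1,0,0,0],[0,0,0,-1,0,0,0],[0,0,0,0,0,0,0]])

```text
time_s: 12.8
tcp_pos: [0.5003, -0.1703, 0.062]
ee_rot: [[-0.405, -0.914, 0.001], [-0.914, 0.405, -0.0], [-0.001, -0.001, -1.0]]
wrist_force: [0.2, 0.4, -1.1]
gripper_width: 0.135
gripper_force: 30.0
```

drive_tool(rows=[[0,0,0,-1,0,0,0],[0,0,0,0,0,0,0],[40,0,0,0,0,0,0],[40,0,0,0,0,0,0],[40,0,0,0,0,0,0]])

```text
time_s: 13.22
tcp_pos: [0.4998, -0.1701, 0.0604]
ee_rot: [[-0.405, -0.914, 0.0], [-0.914, 0.405, 0.0], [-0.0, 0.0, -1.0]]
wrist_force: [-0.4, 0.9, 0.5]
gripper_width: 0.279
gripper_force: 0.0
```

drive_tool(rows=[[40,0,0,0,0,0,0],[40,0,0,20,0,0,0],[40,0,0,40,0,0,0],[40,0,0,40,0,0,0],[40,0,0,38,0,0,0]])

```text
time_s: 13.63
tcp_pos: [0.4995, -0.1701, 0.2001]
ee_rot: [[-0.405, -0.914, -0.001], [-0.914, 0.405, -0.0], [0.0, 0.001, -1.0]]
wrist_force: [1.4, 0.4, -0.3]
gripper_width: 0.398
gripper_force: 0.0
```

drive_tool(rows=[[40,-8,32,0,0,0,0.11],[40,-8,36,0,0,0,0.11],[40,-8,36,0,0,0,0.11],[40,-8,36,0,0,0,0.11],[40,-8,36,0,0,0,0.11]])

```text
time_s: 14.05
tcp_pos: [0.4591, 0.0072, 0.1986]
ee_rot: [[0.137, -0.991, 0.0], [-0.991, -0.137, 0.0], [-0.0, -0.0, -1.0]]
wrist_force: [0.9, 0.5, 0.5]
gripper_width: 0.4
gripper_force: 0.0
```

drive_tool(rows=[[40,-8,36,0,0,0,0.11],[40,-8,36,0,0,0,0.11],[40,-8,36,0,0,0,0.11],[40,-8,36,0,0,0,0.11],[40,-8,36,0,0,0,0.11]])

```text
time_s: 14.47
tcp_pos: [0.4189, 0.1875, 0.1986]
ee_rot: [[0.636, -0.772, 0.0], [-0.772, -0.636, 0.0], [-0.0, -0.0, -1.0]]
wrist_force: [-0.0, -0.1, -1.1]
gripper_width: 0.4
gripper_force: 0.0
```

Run:
```python
from h import *
s=sense();print(s['tcp_pos'],s['ee_rot'][:,0],s['joints'])
c=capture('top'); P=cloud(c); save(c,'t2')
for n,g,z in(('base',(.537,-.086),0),('yellow',(.537,-.086),.004),('blue',(.47,.3685),0)): print(n,pan(P,n,g,z))
```

```text
[0.41887398 0.18747288 0.19859148] [ 6.35603682e-01 -7.72015493e-01 -1.96305138e-04] [ 4.44830233e+01  8.05063956e+00 -2.56196711e+01 -1.19571814e-02
 -5.63144155e+01 -5.01162044e+00]
base (array([ 0.53696947, -0.08607169]), np.float64(-121.69701724101375), np.float64(0.0007636161716915169), 95, np.float64(0.08061687641386285), np.float64(0.07005040102065235))
yellow (array([ 0.53852784, -0.0869909 ]), np.float64(-128.01937245782545), np.float64(0.0009408085849252623), 140, np.float64(0.06665312083883208), np.float64(0.06970064213967761))
blue (array([0.4695564 , 0.36786249]), np.float64(0.0), np.float64(0.0010609862898925196), 0, np.float64(0.0), 0)
```

View pics/t2.png

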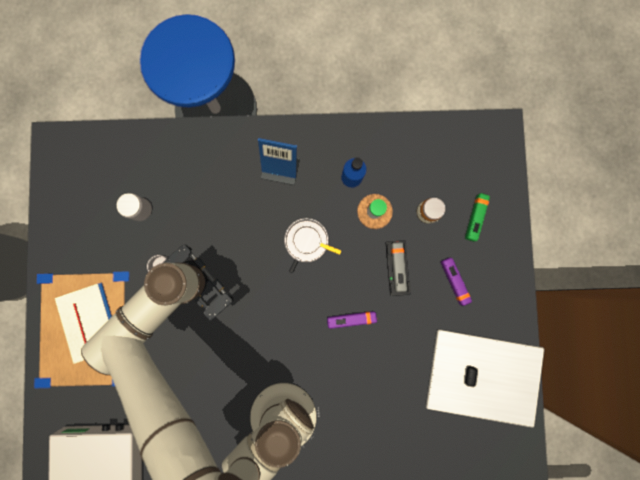

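The yellow pan is seated (rim concentric at (306,240), handle toward (340,251)), and the blue pan is unmoved. On to the blue handle.

drive_tool(rows=[[40,-6,25,0,0,0,0.11],[40,-7,32,0,0,0,0.11],[40,-7,32,0,0,0,0.11],[40,-7,32,0,0,0,0.11],[40,-7,32,0,0,0,0.11]])

```text
time_s: 14.93
tcp_pos: [0.3851, 0.3402, 0.1984]
ee_rot: [[0.945, -0.326, -0.0], [-0.326, -0.945, -0.0], [-0.0, 0.0, -1.0]]
wrist_force: [0.8, -0.7, -0.3]
gripper_width: 0.403
gripper_force: 0.0
```

drive_tool(rows=[[40,-5,25,0,0,0,0.11],[40,-2,13,0,0,0,0.11],[40,0,0,0,0,0,0],[40,0,0,0,0,0,0]])

```text
time_s: 15.27
tcp_pos: [0.3784, 0.377, 0.1979]
ee_rot: [[0.993, -0.118, -0.001], [-0.118, -0.993, -0.001], [-0.001, 0.001, -1.0]]
wrist_force: [-0.1, 0.2, 0.0]
gripper_width: 0.4
gripper_force: 0.0
```

Run:
```python
from h import *
s=sense();print(s['tcp_pos'],s['ee_rot'][:,0])
c=capture('top'); P=cloud(c); print(pan(P,'blue',(.47,.3685),0))
c=capture('side'); P=cloud(c); save(c,'s2',(290,130,450,250),5)
f=c['frame'].astype(int); m=(f[...,2]>f[...,0]+40)&(abs(P[...,2]-.057)<.012)&(np.hypot(P[...,0]-.4,P[...,1]-.37)<.09); q=P[m]
print(len(q)); 
if len(q)>5:
    a=np.median(q,0)-[.4698,.3686,0]; print(a,np.degrees(np.arctan2(a[1],a[0])))
```

```text
[0.37836644 0.377028   0.19791123] [ 9.92986032e-01 -1.18229335e-01 -7.51138954e-04]
(array([0.46984031, 0.3683937 ]), np.float64(173.0093723958162), np.float64(0.0008469726131559718), 45, np.float64(0.053164423459527675), np.float64(0.06303571178065875))
41
[-0.07050491  0.00593538  0.06012727] 175.18796581294316
```

View pics/s2.png

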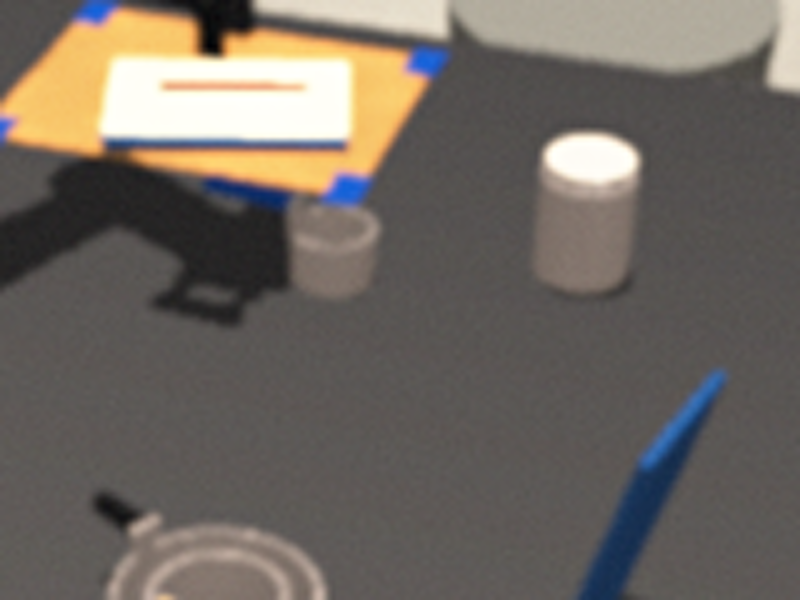

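The blue pan (crop (335,245)) stands in place with its handle under the gripper. I'll lower and grip.

drive_tool(rows=[[40,0,1,-20,0,0,0],[40,0,0,-35,0,0,0],[40,0,0,-35,0,0,0],[40,0,0,-25,0,0,0],[40,0,0,-15,0,0,0]])

```text
time_s: 15.78
tcp_pos: [0.3781, 0.3749, 0.0658]
ee_rot: [[0.993, -0.121, -0.003], [-0.121, -0.993, -0.004], [-0.002, 0.004, -1.0]]
wrist_force: [-0.2, -0.7, 0.7]
gripper_width: 0.402
gripper_force: 0.0
```

drive_tool(rows=[[40,0,0,-8,0,0,0],[40,0,0,-4,0,0,0],[40,0,0,0,0,0,0],[0,0,0,0,0,0,0],[0,0,0,0,0,0,0]])

```text
time_s: 16.2
tcp_pos: [0.3794, 0.3784, 0.0579]
ee_rot: [[0.993, -0.118, 0.001], [-0.118, -0.993, 0.002], [0.001, -0.003, -1.0]]
wrist_force: [1.1, 0.5, 0.2]
gripper_width: 0.321
gripper_force: 0.0
```

drive_tool(rows=[[0,0,0,0,0,0,0],[0,0,0,0,0,0,0],[0,0,0,0,0,0,0],[0,0,0,0,0,0,0],[0,0,0,0,0,0,0]])

```text
time_s: 16.62
tcp_pos: [0.3789, 0.3781, 0.057]
ee_rot: [[0.993, -0.117, 0.0], [-0.117, -0.993, 0.001], [0.0, -0.001, -1.0]]
wrist_force: [-0.8, -0.2, 3.1]
gripper_width: 0.135
gripper_force: 29.9
```

drive_tool(rows=[[0,0,0,0,0,0,0]])

```text
time_s: 16.7
tcp_pos: [0.3788, 0.3781, 0.057]
ee_rot: [[0.993, -0.117, 0.0], [-0.117, -0.993, 0.001], [0.0, -0.001, -1.0]]
wrist_force: [-1.4, 0.0, 2.9]
gripper_width: 0.134
gripper_force: 29.9
```

drive_tool(rows=[[0,0,0,8,0,0,0],[0,0,0,22,0,0,0],[0,0,0,32,0,0,0],[0,0,0,32,0,0,0],[0,0,0,24,0,0,0]])

```text
time_s: 17.12
tcp_pos: [0.3792, 0.3779, 0.1771]
ee_rot: [[0.993, -0.117, 0.001], [-0.117, -0.993, 0.001], [0.001, -0.002, -1.0]]
wrist_force: [0.2, 1.3, -1.2]
gripper_width: 0.136
gripper_force: 29.9
```

drive_tool(rows=[[0,6,-12,0,0,0,-0.06],[0,12,-23,0,0,0,-0.11],[0,12,-23,0,0,0,-0.11],[0,12,-23,0,0,0,-0.11],[0,12,-23,0,0,0,-0.11]])

```text
time_s: 17.53
tcp_pos: [0.4328, 0.2724, 0.1746]
ee_rot: [[0.812, -0.583, -0.001], [-0.583, -0.812, -0.0], [-0.0, 0.001, -1.0]]
wrist_force: [1.4, -0.0, -0.2]
gripper_width: 0.134
gripper_force: 29.9
```

drive_tool(rows=[[0,12,-23,0,0,0,-0.11],[0,12,-23,0,0,0,-0.11],[0,12,-23,0,0,0,-0.11],[0,12,-23,0,0,0,-0.11],[0,12,-23,0,0,0,-0.11]])

```text
time_s: 17.95
tcp_pos: [0.4929, 0.1573, 0.1746]
ee_rot: [[0.387, -0.922, -0.001], [-0.922, -0.387, -0.0], [-0.0, 0.001, -1.0]]
wrist_force: [0.7, 0.3, -1.2]
gripper_width: 0.139
gripper_force: 29.9
```

drive_tool(rows=[[0,12,-23,0,0,0,-0.11],[0,12,-23,0,0,0,-0.11],[0,12,-23,0,0,0,-0.11],[0,12,-23,0,0,0,-0.11],[0,12,-23,0,0,0,-0.11]])

```text
time_s: 18.37
tcp_pos: [0.5529, 0.0424, 0.1745]
ee_rot: [[-0.152, -0.988, -0.001], [-0.988, 0.152, 0.0], [0.0, 0.001, -1.0]]
wrist_force: [-0.2, -0.3, -1.0]
gripper_width: 0.131
gripper_force: 29.9
```

drive_tool(rows=[[0,12,-23,0,0,0,-0.11],[0,9,-18,0,0,0,-0.11],[0,6,-8,0,0,0,-0.1],[0,0,0,0,0,0,0],[0,0,0,0,0,0,0]])

```text
time_s: 18.78
tcp_pos: [0.5795, -0.0056, 0.1742]
ee_rot: [[-0.449, -0.893, -0.001], [-0.893, 0.449, 0.0], [0.0, 0.001, -1.0]]
wrist_force: [-0.2, -0.1, -1.2]
gripper_width: 0.13
gripper_force: 29.9
```

Run:
```python
from h import *
s=sense();print(s['tcp_pos'],s['ee_rot'][:,0],s['joints'])
p=s['tcp_pos'][:2]+.0915*s['ee_rot'][:2,0]; print('blue axis by fk',p)
c=capture('side'); save(c,'s3',(270,190,430,310),5)
c=capture('top'); P=cloud(c)
for n,z,g in(('base',0,(.537,-.086)),('yellow',.004,(.5385,-.087)),('blue',.114,p)): print(n,pan(P,n,g,z))
```

```text
[ 0.57950239 -0.00564635  0.17421078] [-4.49194023e-01 -8.93434174e-01  3.24542803e-04] [ 1.54369499e+01  2.09090260e+01 -1.15805818e+01 -2.51895714e-02
 -5.75616194e+01 -4.21154240e+01]
blue axis by fk [ 0.53840114 -0.08739557]
base (array([ 0.53697158, -0.08607591]), np.float64(-123.37230243733518), np.float64(0.0007695872973522699), 97, np.float64(0.08169107647350403), np.float64(0.07003243643850379))
yellow (array([ 0.53860498, -0.08700945]), np.float64(-128.03886895375805), np.float64(0.0010084363238327815), 142, np.float64(0.06664044109279255), np.float64(0.0696424345167993))
blue (array([ 0.5407876 , -0.08664926]), np.float64(64.69014487019858), np.float64(0.0008001616617680403), 19, np.float64(0.05053163870410776), np.float64(0.17872701332255586))
```

View pics/s3.png

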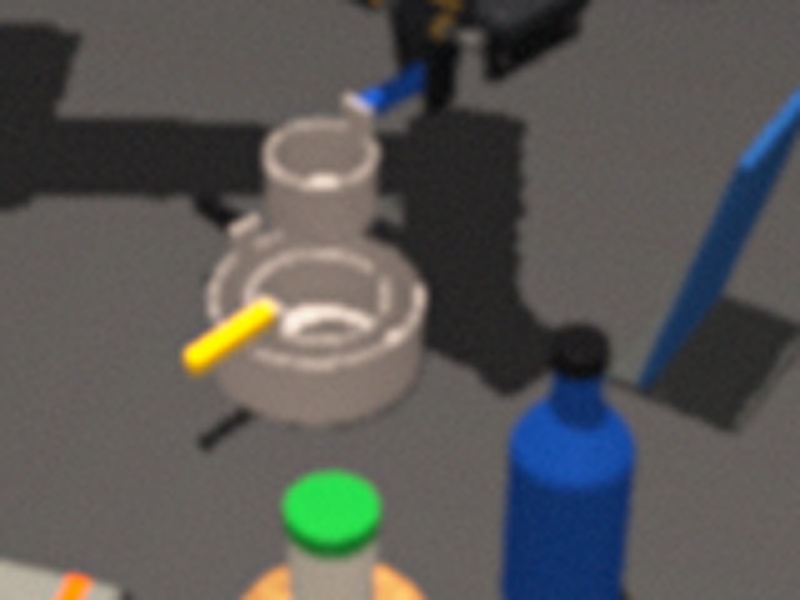

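The blue pan hangs level over the nest, and the handles are well fanned. I'll lower it.

drive_tool(rows=[[0,-1,0,-12,0,0,0],[0,0,0,-22,0,0,0],[0,0,0,-22,0,0,0],[0,0,0,-20,0,0,0],[0,0,0,-12,0,0,0]])

```text
time_s: 19.3
tcp_pos: [0.5772, -0.0043, 0.0846]
ee_rot: [[-0.448, -0.894, -0.003], [-0.894, 0.448, -0.0], [0.002, 0.003, -1.0]]
wrist_force: [0.0, -0.5, -0.7]
gripper_width: 0.132
gripper_force: 29.9
```

drive_tool(rows=[[0,0,0,-8,0,0,0],[0,0,0,-5,0,0,0],[0,0,0,-4,0,0,0],[0,0,0,-2,0,0,0],[0,0,0,0,0,0,0]])

```text
time_s: 19.72
tcp_pos: [0.579, -0.005, 0.0678]
ee_rot: [[-0.45, -0.893, 0.001], [-0.893, 0.45, 0.0], [-0.0, -0.0, -1.0]]
wrist_force: [-0.3, 0.0, -0.4]
gripper_width: 0.137
gripper_force: 29.9
```

drive_tool(rows=[[0,0,0,-1,0,0,0],[0,0,0,-1,0,0,0],[0,0,0,0,0,0,0]])

```text
time_s: 19.97
tcp_pos: [0.5791, -0.0052, 0.0659]
ee_rot: [[-0.45, -0.893, 0.001], [-0.893, 0.45, 0.0], [-0.0, -0.001, -1.0]]
wrist_force: [0.5, 0.4, -1.3]
gripper_width: 0.135
gripper_force: 29.9
```

drive_tool(rows=[[0,0,0,-1,0,0,0],[0,0,0,0,0,0,0],[40,0,0,0,0,0,0],[40,0,0,0,0,0,0],[40,0,0,0,0,0,0]])

```text
time_s: 20.38
tcp_pos: [0.5787, -0.0053, 0.0645]
ee_rot: [[-0.45, -0.893, -0.0], [-0.893, 0.45, -0.0], [0.0, 0.0, -1.0]]
wrist_force: [-0.1, 0.2, -0.1]
gripper_width: 0.28
gripper_force: 0.0
```

drive_tool(rows=[[40,0,0,0,0,0,0],[40,0,0,20,0,0,0],[40,0,0,40,0,0,0],[40,0,0,40,0,0,0],[60,0,0,40,0,0,0]])

```text
time_s: 20.8
tcp_pos: [0.5783, -0.0055, 0.2058]
ee_rot: [[-0.45, -0.893, -0.001], [-0.893, 0.45, -0.001], [0.001, 0.001, -1.0]]
wrist_force: [1.2, 0.3, -0.9]
gripper_width: 0.42
gripper_force: 0.0
```

drive_tool(rows=[[90,-13,-34,0,0,0,-0.105],[90,-13,-36,0,0,0,-0.105],[90,-13,-36,0,0,0,-0.105],[90,-13,-36,0,0,0,-0.105],[90,-13,-36,0,0,0,-0.105]])

```text
time_s: 21.22
tcp_pos: [0.5128, -0.1846, 0.2048]
ee_rot: [[-0.84, -0.543, 0.0], [-0.543, 0.84, -0.0], [-0.0, -0.0, -1.0]]
wrist_force: [2.0, 0.4, -0.2]
gripper_width: 0.771
gripper_force: 0.0
```

drive_tool(rows=[[90,-13,-36,0,0,0,-0.105],[90,-13,-36,0,0,0,-0.105],[90,0,0,0,0,0,-0.105],[90,0,0,0,0,0,-0.105],[90,0,0,0,0,0,-0.105]])

```text
time_s: 21.63
tcp_pos: [0.4871, -0.2563, 0.2044]
ee_rot: [[-0.999, -0.046, -0.0], [-0.046, 0.999, 0.0], [0.0, 0.0, -1.0]]
wrist_force: [0.7, -0.9, 0.9]
gripper_width: 0.899
gripper_force: 0.0
```

Run:
```python
from h import *
s=sense();print(s['tcp_pos'],s['ee_rot'][:,0])
c=capture('side'); S=cloud(c)
c=capture('top'); P=cloud(c); save(c,'nest',(230,130,430,300),4)
for n,z,g in(('base',0,(.537,-.086)),('yellow',.004,(.5385,-.087)),('blue',.008,(.5385,-.087))): print(n,pan(P,n,g,z))
f=c['frame'].astype(int)
for nm,Q in(('top',P),('side',S)):
    o=(abs(Q[...,2]-.046)<.006)&(abs(Q[...,0]-.45)<.1)&(abs(Q[...,1]+.367)<.04); q=Q[o][:,:2].astype(np.float32)
    if len(q)<20: continue
    v=np.linalg.svd(q-q.mean(0),full_matrices=False)[2][0]; v*=np.sign(v[0])
    print('reader',nm,cv2.minAreaRect(q),q.mean(0),np.degrees(np.arctan2(v[1],v[0])),o.sum())
    o=(abs(Q[...,2]-.010)<.005)&(abs(Q[...,0]-.45)<.1)&(abs(Q[...,1]+.367)<.045); print('slab',cv2.minAreaRect(Q[o][:,:2].astype(np.float32)))
    o=(abs(Q[...,2]-.026)<.004)&(abs(Q[...,0]-.45)<.1)&(abs(Q[...,1]+.367)<.045); print('cheeks',cv2.minAreaRect(Q[o][:,:2].astype(np.float32)))
```

```text
[ 0.4871213  -0.2562617   0.20435982] [-9.98925124e-01 -4.63511703e-02  4.07069784e-04]
base (array([ 0.5368012 , -0.08558856]), np.float64(62.62917832127074), np.float64(8.055456468536448e-09), 13, np.float64(0.10292548185566365), np.float64(0.07106104169554843))
yellow (array([ 0.527755  , -0.06552151]), np.float64(51.686027998731305), np.float64(7.086039942316713e-09), 13, np.float64(0.09091715378008683), np.float64(0.07106104169554843))
blue (array([ 0.5385, -0.087 ]), np.float64(62.81866410373611), np.float64(nan), 16, np.float64(0.10249139170497122), np.float64(0.07162942131566319))
reader top ((0.4157992899417877, -0.3682944178581238), (0.08741555362939835, 0.03415101021528244), 2.08481502532959) [ 0.4150988 -0.3682296] 1.7915899 294
slab ((0.40572720766067505, -0.3671182692050934), (0.10690013319253922, 0.08719084411859512), 2.8617196083068848)
cheeks ((0.40361928939819336, -0.3723718225955963), (0.058727968484163284, 0.07051411271095276), 87.99964904785156)
reader side ((0.44540512561798096, -0.36780086159706116), (0.15039420127868652, 0.036993663758039474), 2.0985724925994873) [ 0.44872704 -0.36963472] 2.6154747 548
slab ((0.4466807246208191, -0.37148094177246094), (0.1800289750099182, 0.07554661482572556), 8.932479858398438)
cheeks ((0.4502828121185303, -0.3864406943321228), (0.15669892728328705, 0.059267133474349976), 18.815685272216797)
  return _methods._mean(a, axis=axis, dtype=dtype,
  ret = ret.dtype.type(ret / rcount)
```

View pics/nest.png

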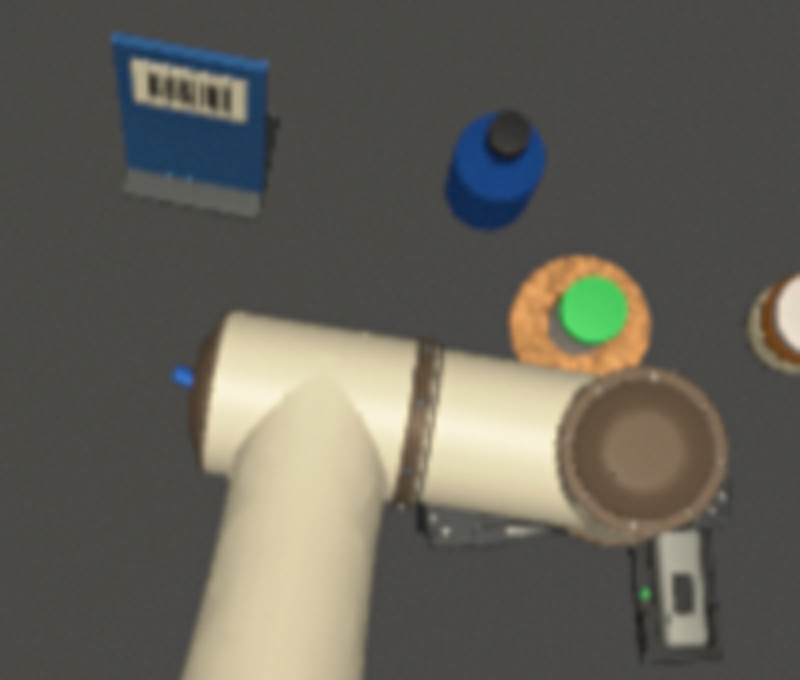

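The arm hides the nest in this crop. I'll move above the reader, then check the nest from there.

drive_tool(rows=[[90,-8,-22,0,0,0,0],[90,-13,-36,0,0,0,0],[90,-12,-34,0,0,0,0],[90,-8,-20,0,0,0,0],[90,0,0,0,0,0,0]])

```text
time_s: 22.15
tcp_pos: [0.4455, -0.37, 0.2042]
ee_rot: [[-0.999, -0.053, -0.001], [-0.053, 0.999, -0.0], [0.001, -0.0, -1.0]]
wrist_force: [0.4, -0.1, 1.4]
gripper_width: 0.901
gripper_force: 0.0
```

Run:
```python
from h import *
s=sense();print(s['tcp_pos'],s['ee_rot'][:,0])
c=capture('top'); P=cloud(c)
for n,z,g in(('base',0,(.537,-.086)),('yellow',.004,(.5385,-.087)),('blue',.008,(.5385,-.087))):
    try: print(n,pan(P,n,g,z))
    except Exception as e: print(n,e)
c=capture('side'); save(c,'nest2',(270,190,430,310),5); S=cloud(c)
for n,z in(('base',0),('yellow',.004),('blue',.008)):
    print('side',n,pan(S,n,(.5385,-.087),z))
```

```text
[ 0.44546415 -0.3700287   0.2041948 ] [-9.98598669e-01 -5.29158651e-02  7.80935041e-04]
base (array([ 0.53688967, -0.08607532]), np.float64(133.39339568940102), np.float64(0.0008455961080046509), 131, np.float64(0.052293535560093606), np.float64(0.07002908833528766))
yellow (array([ 0.53835063, -0.08692859]), np.float64(131.47789431757934), np.float64(0.0008795273021637504), 196, np.float64(0.047233005968542276), np.float64(0.0700620016033991))
blue (array([ 0.54319239, -0.08632906]), np.float64(130.46922872638854), np.float64(0.0029979250281542136), 249, np.float64(0.04624818880412082), np.float64(0.07039753864650017))
side base (array([ 0.53547927, -0.08535151]), np.float64(133.20516507849933), np.float64(0.0013405951827416829), 144, np.float64(0.048926792174164624), np.float64(0.06983521418191113))
side yellow (array([ 0.53546853, -0.08659086]), np.float64(131.01121734308123), np.float64(0.001872802416651765), 220, np.float64(0.04608447238747521), np.float64(0.06979589047532786))
side blue (array([ 0.54111209, -0.08775232]), np.float64(130.27837940557268), np.float64(0.0032686452968131857), 268, np.float64(0.04654048923852564), np.float64(0.07058683179233574))
```

View pics/nest2.png

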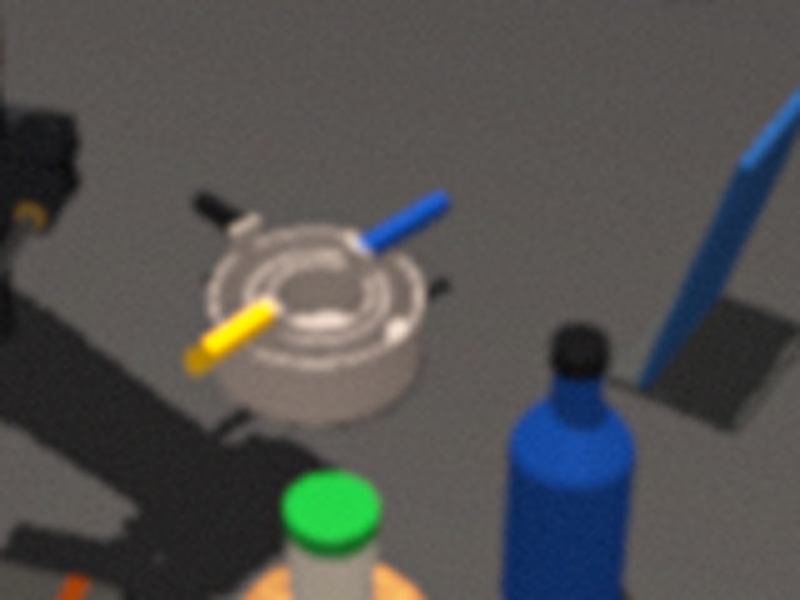

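Nested pans: base, yellow and blue rims are concentric and level at crop (318,290), with the handles at about 90°, 90° and 180° from each other. Now the reader.

drive_tool(rows=[[80,0,2,-20,0,0,0],[80,0,0,-38,0,0,0],[80,0,0,-38,0,0,0],[80,0,0,-30,0,0,0],[80,0,0,-20,0,0,0]])

```text
time_s: 22.67
tcp_pos: [0.4459, -0.363, 0.0555]
ee_rot: [[-0.998, -0.057, -0.004], [-0.057, 0.998, 0.002], [0.004, 0.003, -1.0]]
wrist_force: [-0.5, -0.7, -0.4]
gripper_width: 0.801
gripper_force: 0.0
```

drive_tool(rows=[[80,0,0,-12,0,0,0],[80,0,0,-6,0,0,0],[80,0,0,-3,0,0,0],[80,0,0,0,0,0,0],[80,0,0,0,0,0,0]])

```text
time_s: 23.08
tcp_pos: [0.4478, -0.3652, 0.0386]
ee_rot: [[-0.998, -0.055, 0.002], [-0.055, 0.998, -0.001], [-0.002, -0.001, -1.0]]
wrist_force: [-0.4, -0.5, 0.4]
gripper_width: 0.799
gripper_force: 0.0
```

drive_tool(rows=[[30,0,0,0,0,0,0],[30,0,0,0,0,0,0],[30,0,0,0,0,0,0],[30,0,0,0,0,0,0],[30,0,0,0,0,0,0]])

```text
time_s: 23.5
tcp_pos: [0.4469, -0.3653, 0.0379]
ee_rot: [[-0.999, -0.054, 0.001], [-0.054, 0.999, -0.0], [-0.0, -0.0, -1.0]]
wrist_force: [0.7, -0.2, 0.0]
gripper_width: 0.506
gripper_force: 0.0
```

drive_tool(rows=[[0,0,0,0,0,0,0],[0,0,0,0,0,0,0],[0,0,0,0,0,0,0],[0,0,0,0,0,0,0],[0,0,0,0,0,0,0]])

```text
time_s: 23.92
tcp_pos: [0.4469, -0.3654, 0.0377]
ee_rot: [[-0.999, -0.054, 0.0], [-0.054, 0.999, -0.0], [-0.0, -0.0, -1.0]]
wrist_force: [-0.5, -0.5, 0.4]
gripper_width: 0.384
gripper_force: 30.0
```

drive_tool(rows=[[0,0,0,10,0,0,0],[0,0,0,30,0,0,0],[0,0,0,40,0,0,0],[0,0,0,40,0,0,0],[0,0,0,40,0,0,0]])

```text
time_s: 24.33
tcp_pos: [0.446, -0.3646, 0.1992]
ee_rot: [[-0.999, -0.054, -0.001], [-0.054, 0.999, 0.001], [0.001, 0.001, -1.0]]
wrist_force: [1.1, -0.5, -2.0]
gripper_width: 0.388
gripper_force: 30.0
```

drive_tool(rows=[[0,8,20,8,0,0,-0.04],[0,14,33,0,0,0,-0.08],[0,14,33,0,0,0,-0.08],[0,14,33,0,0,0,-0.08],[0,14,33,0,0,0,0]])

```text
time_s: 24.75
tcp_pos: [0.5104, -0.2115, 0.2057]
ee_rot: [[-0.974, 0.228, -0.001], [0.228, 0.974, 0.001], [0.001, 0.001, -1.0]]
wrist_force: [0.1, 0.1, -2.4]
gripper_width: 0.383
gripper_force: 30.0
```

drive_tool(rows=[[0,14,33,0,0,0,0],[0,14,33,0,0,0,0],[0,14,33,0,0.014,0.061,0],[0,14,33,0,0.014,0.061,0],[0,14,33,0,0.014,0.061,0]])

```text
time_s: 25.17
tcp_pos: [0.5805, -0.0462, 0.2063]
ee_rot: [[-0.957, 0.224, -0.185], [0.22, 0.975, 0.043], [0.19, 0.0, -0.982]]
wrist_force: [-0.0, -0.5, -2.4]
gripper_width: 0.388
gripper_force: 30.0
```

drive_tool(rows=[[0,14,33,0,0.014,0.061,0],[0,10,25,0,0,0,0],[0,7,19,0,0,0,0],[0,0,0,0,0,0,0],[0,0,0,0,0,0,0]])

```text
time_s: 25.58
tcp_pos: [0.6116, 0.03, 0.2049]
ee_rot: [[-0.944, 0.222, -0.243], [0.215, 0.975, 0.055], [0.249, -0.0, -0.968]]
wrist_force: [-0.6, -0.3, -2.5]
gripper_width: 0.39
gripper_force: 30.0
```

```bash
cat > rd.py <<'E'
from h import *
s=sense(); T=s['tcp_pos'];R=s['ee_rot']; x=-R[:,0]; z=-R[:,2]
ctr=T-.001*x-.0097*z; sp=ctr+.185*x; L=np.array([.7825,-.010,.150]); n=np.array([.944,-.2155,-.25])
print('tcp',T,'x',x,'spot',sp,'err mm',(L-sp)*1000,'ang',np.arccos(x@n/np.linalg.norm(n)), 'reader y z', R[2,1])
E
python3 rd.py
python3 - <<'E'
from h import *
c=capture('side'); save(c,'rd',(250,130,450,280),4); P=cloud(c)
for d in masks_of('reader_mid',c):
    q=P[d['region']]; q=q[np.isfinite(q[:,0])]; q=q[q[:,2]>.12]
    if len(q)<40: continue
    v=np.linalg.svd(q-q.mean(0),full_matrices=False)[2]; print(d['p'],d['xy'],len(q),q.mean(0),q.min(0),q.max(0),v[0])
E
```

```text
tcp [0.61160078 0.0299941  0.20492124] x [ 0.94415728 -0.21546895 -0.24927927] spot [ 0.78296735 -0.00911848  0.14966006] err mm [-0.46734548 -0.88152456  0.33993731] ang 0.0007373424442704327 reader y z -0.0004383530686773228
0.63 [375.9, 197.6] 343 [0.63585494 0.01282289 0.19638947] [ 0.53539924 -0.06651838  0.1691214 ] [0.682523   0.03400143 0.25203701] [ 0.97840778 -0.16365657 -0.12623287]
```

View pics/rd.png

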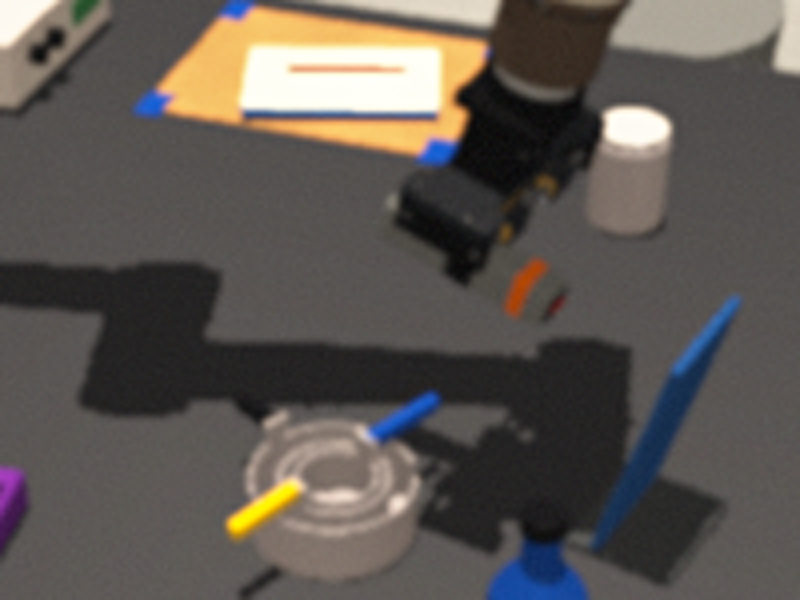

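The grey reader points square at the label with its spot within about 1 mm by my estimate, and the nest is intact. I'll hold for 2.5 s.

drive_tool(rows=[[0,0,0,0,0,0,0],[0,0,0,0,0,0,0],[0,0,0,0,0,0,0],[0,0,0,0,0,0,0],[0,0,0,0,0,0,0]])

```text
time_s: 26.1
tcp_pos: [0.6118, 0.0284, 0.2057]
ee_rot: [[-0.944, 0.225, -0.241], [0.218, 0.974, 0.056], [0.248, -0.0, -0.969]]
wrist_force: [-0.2, -1.0, -1.5]
gripper_width: 0.386
gripper_force: 30.0
```

drive_tool(rows=[[0,0,0,0,0,0,0],[0,0,0,0,0,0,0],[0,0,0,0,0,0,0],[0,0,0,0,0,0,0],[0,0,0,0,0,0,0]])

```text
time_s: 26.52
tcp_pos: [0.6118, 0.0288, 0.2055]
ee_rot: [[-0.944, 0.224, -0.242], [0.217, 0.975, 0.055], [0.248, -0.0, -0.969]]
wrist_force: [0.2, 0.9, -1.9]
gripper_width: 0.387
gripper_force: 30.0
```

drive_tool(rows=[[0,0,0,0,0,0,0],[0,0,0,0,0,0,0],[0,0,0,0,0,0,0],[0,0,0,0,0,0,0],[0,0,0,0,0,0,0]])

```text
time_s: 26.93
tcp_pos: [0.6119, 0.0288, 0.2055]
ee_rot: [[-0.944, 0.224, -0.241], [0.217, 0.975, 0.055], [0.248, -0.0, -0.969]]
wrist_force: [-0.8, -0.5, -1.7]
gripper_width: 0.385
gripper_force: 30.0
```

drive_tool(rows=[[0,0,0,0,0,0,0],[0,0,0,0,0,0,0],[0,0,0,0,0,0,0],[0,0,0,0,0,0,0],[0,0,0,0,0,0,0]])

```text
time_s: 27.35
tcp_pos: [0.6118, 0.0288, 0.2056]
ee_rot: [[-0.944, 0.224, -0.241], [0.217, 0.975, 0.055], [0.248, -0.0, -0.969]]
wrist_force: [0.5, -1.0, -2.0]
gripper_width: 0.393
gripper_force: 30.0
```

drive_tool(rows=[[0,0,0,0,0,0,0],[0,0,0,0,0,0,0],[0,0,0,0,0,0,0],[0,0,0,0,0,0,0],[0,0,0,0,0,0,0]])

```text
time_s: 27.77
tcp_pos: [0.6119, 0.0288, 0.2055]
ee_rot: [[-0.944, 0.224, -0.241], [0.217, 0.975, 0.055], [0.248, -0.0, -0.969]]
wrist_force: [0.5, -0.0, -1.5]
gripper_width: 0.391
gripper_force: 30.0
```

drive_tool(rows=[[0,0,0,0,0,0,0],[0,0,0,0,0,0,0],[0,0,0,0,0,0,0],[0,0,0,0,0,0,0],[0,0,0,0,0,0,0]])

```text
time_s: 28.18
tcp_pos: [0.6118, 0.0288, 0.2055]
ee_rot: [[-0.944, 0.224, -0.241], [0.217, 0.975, 0.055], [0.248, -0.0, -0.969]]
wrist_force: [-0.3, -0.3, -2.6]
gripper_width: 0.39
gripper_force: 30.0
```

```bash
python3 rd.py
```

```text
tcp [0.6118476  0.02877149 0.2055413 ] x [ 0.94413455 -0.21730718 -0.2477651 ] spot [ 0.78322599 -0.01067515  0.15055496] err mm [-0.72599427  0.67515385 -0.55496144] ang 0.0028769785450724365 reader y z -0.00012231215998444268
```

drive_tool(rows=[[0,-7,-19,0,0,0,0],[0,-10,-25,0,0,0,0],[0,-14,-33,0,-0.014,-0.061,0],[0,-14,-33,0,-0.014,-0.061,0],[0,-14,-33,0,-0.014,-0.061,0]])

```text
time_s: 28.6
tcp_pos: [0.5523, -0.1155, 0.2055]
ee_rot: [[-0.973, 0.223, -0.058], [0.223, 0.975, 0.013], [0.06, -0.001, -0.998]]
wrist_force: [-0.0, -0.7, -1.6]
gripper_width: 0.386
gripper_force: 30.0
```

drive_tool(rows=[[0,-14,-33,0,-0.014,-0.061,0],[0,-14,-33,0,0,0,0],[0,-14,-33,0,0,0,0],[0,-14,-33,0,0,0,0.08],[0,-14,-33,0,0,0,0.08]])

```text
time_s: 29.02
tcp_pos: [0.4817, -0.2805, 0.2061]
ee_rot: [[-0.998, 0.062, 0.0], [0.062, 0.998, -0.0], [-0.0, -0.0, -1.0]]
wrist_force: [1.4, 0.2, -2.5]
gripper_width: 0.391
gripper_force: 30.0
```

drive_tool(rows=[[0,-14,-33,0,0,0,0.08],[0,-14,-33,0,0,0,0.04],[0,-8,-20,0,0,0,0],[0,0,0,0,0,0,0],[0,0,0,0,0,0,0]])

```text
time_s: 29.43
tcp_pos: [0.446, -0.3661, 0.2054]
ee_rot: [[-0.999, -0.051, -0.0], [-0.051, 0.999, 0.001], [0.0, 0.001, -1.0]]
wrist_force: [0.5, 0.3, -2.6]
gripper_width: 0.389
gripper_force: 30.0
```

drive_tool(rows=[[0,0,0,-20,0,0,0],[0,0,0,-38,0,0,0],[0,0,0,-36,0,0,0],[0,0,0,-28,0,0,0],[0,0,0,-14,0,0,0]])

```text
time_s: 29.85
tcp_pos: [0.4452, -0.3627, 0.0658]
ee_rot: [[-0.998, -0.054, -0.006], [-0.055, 0.999, 0.004], [0.006, 0.004, -1.0]]
wrist_force: [-0.8, -0.2, -3.2]
gripper_width: 0.388
gripper_force: 30.0
```

drive_tool(rows=[[0,0,0,0,0,0,0],[0,0,0,0,0,0,0],[0,0,0,0,0,0,0]])

```text
time_s: 30.1
tcp_pos: [0.4485, -0.3653, 0.0711]
ee_rot: [[-0.998, -0.055, 0.003], [-0.055, 0.998, -0.002], [-0.002, -0.002, -1.0]]
wrist_force: [1.0, 0.2, -1.6]
gripper_width: 0.391
gripper_force: 30.0
```

drive_tool(rows=[[0,0,0,-12,0,0,0],[0,0,0,-10,0,0,0],[0,0,0,-6,0,0,0],[0,0,0,-2,0,0,0],[0,0,0,0,0,0,0]])

```text
time_s: 30.52
tcp_pos: [0.4467, -0.3652, 0.0394]
ee_rot: [[-0.999, -0.054, -0.001], [-0.054, 0.999, 0.0], [0.001, 0.0, -1.0]]
wrist_force: [0.2, -0.5, -2.5]
gripper_width: 0.389
gripper_force: 30.0
```

drive_tool(rows=[[0,0,0,0,0,0,0],[0,0,0,0,0,0,0]])

```text
time_s: 30.68
tcp_pos: [0.4473, -0.3655, 0.0401]
ee_rot: [[-0.999, -0.054, 0.001], [-0.054, 0.999, -0.001], [-0.001, -0.001, -1.0]]
wrist_force: [0.2, -0.0, -2.6]
gripper_width: 0.386
gripper_force: 30.0
```

drive_tool(rows=[[0,0,0,-1,0,0,0],[0,0,0,-1,0,0,0],[0,0,0,-1,0,0,0],[0,0,0,0,0,0,0],[0,0,0,0,0,0,0]])

```text
time_s: 31.1
tcp_pos: [0.4471, -0.3654, 0.0377]
ee_rot: [[-0.999, -0.054, 0.001], [-0.054, 0.999, -0.001], [-0.001, -0.001, -1.0]]
wrist_force: [-1.6, 1.4, 5.0]
gripper_width: 0.387
gripper_force: 30.0
```

drive_tool(rows=[[80,0,0,0,0,0,0],[80,0,0,0,0,0,0],[80,0,0,0,0,0,0],[80,0,0,0,0,0,0],[80,0,0,0,0,0,0]])

```text
time_s: 31.52
tcp_pos: [0.4469, -0.3653, 0.0364]
ee_rot: [[-0.999, -0.054, -0.0], [-0.054, 0.999, 0.0], [0.0, 0.0, -1.0]]
wrist_force: [0.4, -0.2, 0.0]
gripper_width: 0.684
gripper_force: 0.0
```

drive_tool(rows=[[80,0,0,10,0,0,0],[80,0,0,30,0,0,0],[80,0,0,40,0,0,0],[80,0,0,40,0,0,0],[80,0,0,40,0,0,0]])

```text
time_s: 31.93
tcp_pos: [0.4464, -0.3651, 0.199]
ee_rot: [[-0.999, -0.054, -0.0], [-0.054, 0.999, -0.0], [0.0, -0.0, -1.0]]
wrist_force: [0.9, 0.1, 0.4]
gripper_width: 0.794
gripper_force: 0.0
```

drive_tool(rows=[[80,-25,-25,10,0,0,0],[80,-28,-25,0,0,0,0],[80,-28,-25,0,0,0,0],[80,-28,-25,0,0,0,0],[80,-28,-25,0,0,0,0]])

```text
time_s: 32.35
tcp_pos: [0.3085, -0.491, 0.2077]
ee_rot: [[-0.999, -0.054, 0.001], [-0.054, 0.999, -0.001], [-0.001, -0.001, -1.0]]
wrist_force: [-0.0, -0.4, 0.6]
gripper_width: 0.801
gripper_force: 0.0
```

drive_tool(rows=[[80,-28,-25,0,0,0,0],[80,-20,-20,0,0,0,0],[80,0,0,0,0,0,0],[80,0,0,0,0,0,0]])

```text
time_s: 32.68
tcp_pos: [0.2604, -0.536, 0.2069]
ee_rot: [[-0.999, -0.051, 0.0], [-0.051, 0.999, -0.0], [-0.0, -0.0, -1.0]]
wrist_force: [0.6, -0.2, 0.8]
gripper_width: 0.799
gripper_force: 0.0
```

Run:
```python
from h import *
s=sense();print(s['tcp_pos'],s['time_s'])
c=capture('top'); save(c,'fin'); P=cloud(c); S=cloud(capture('side'))
for n,z in(('base',0),('yellow',.004),('blue',.008)): print(n,pan(P,n,(.538,-.087),z)[:3])
for nm,Q in(('top',P),('side',S)):
    o=(abs(Q[...,2]-.046)<.006)&(abs(Q[...,0]-.45)<.1)&(abs(Q[...,1]+.367)<.04); q=Q[o]
    print('reader',nm,cv2.minAreaRect(q[:,:2].astype(np.float32)),q.mean(0),o.sum())
    q=Q[(abs(Q[...,2]-.098)<.006)&(np.hypot(Q[...,0]-.624,Q[...,1]+.304)<.06)]; print('tin',q.min(0),q.max(0))
for n,g,h in(('bottle',(.72,-.235),.19),('jar',(.605,-.455),.085),('can',(.642,.413),.1)):
    d=np.hypot(P[...,0]-g[0],P[...,1]-g[1]); q=P[(abs(P[...,2]-h)<.008)&(d<.06)]; print(n,q[:,:2].min(0),q[:,:2].max(0))
```

```text
[ 0.26042469 -0.53604302  0.20692501] 32.6833
base (array([ 0.5369281 , -0.08606178]), np.float64(132.5501385070832), np.float64(0.0008311466634264852))
yellow (array([ 0.53849003, -0.08688727]), np.float64(131.2587332702483), np.float64(0.0008724491259554934))
blue (array([ 0.54295446, -0.08658389]), np.float64(129.75899053644076), np.float64(0.0028152166119235107))
reader top ((0.44736701250076294, -0.3659774661064148), (0.15011931955814362, 0.03466898947954178), 2.7976911067962646) [ 0.44695069 -0.36525962  0.04646913] 526
tin [ 0.59908074 -0.32628941  0.09285796] [ 0.64767485 -0.27753431  0.10388863]
reader side ((0.4461565315723419, -0.36639899015426636), (0.15181821584701538, 0.03856008127331734), 2.1396644115448) [ 0.44816838 -0.36859262  0.04672174] 549
tin [ 0.59654245 -0.32838467  0.09204823] [ 0.64794452 -0.27587154  0.10355598]
bottle [ 0.72094107 -0.2492329 ] [ 0.75184321 -0.22077099]
jar [ 0.58702864 -0.50212277] [ 0.64780101 -0.44109201]
can [0.61715111 0.40136692] [0.68605031 0.47097437]
```

View pics/fin.png

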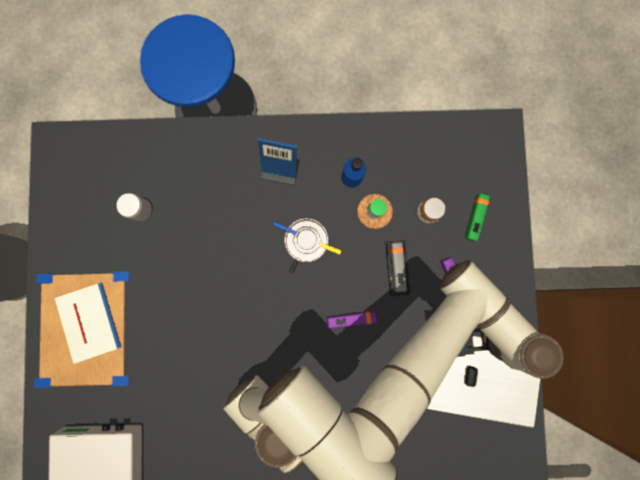

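The final picture shows the nest at (306,240) with the handles fanned. The tin is on the mat (377,208), the grey reader is in its cradle (398,267), the bystanders are unmoved and the arm is clear. I'm handing it in.

```bash
python3 -c "
from station import finish_job; print(finish_job())"
```

```text
the job is handed in; nothing more can be done
None
```

I handed the job in, and no verdict came back. The last camera check showed the tin standing on the mat, the yellow and blue pans nested in the black-handled one with their handles fanned (no red pan was on the bench), the grey reader back in its cradle after a 2.5 s hold on the label (about 1 mm off its middle by the arm's own position reading), and the bottle, jar and can where they started.

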